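# Bank the excavated beads in the drop safe

### The arm

A 7-joint arm with a two-finger parallel gripper is mounted at the origin on the work surface. World frame = base frame: x ahead of the robot, y to its left, z up, the work surface at z = 0. Lengths are in m, angles in rad, forces in N, time in s.
With the tool pointing down it reaches from about 0.425 to 0.875 m from the base axis. Payload 4.7 kg.
Tool frame: the origin (TCP) lies at the very end of the fingers, on their centre line; the grasp point (between the pads) lies 19 mm behind it; z points along the fingers, y is the line along which they close (so a half turn about z gives the same grasp; the last joint's range is limited). The gripper opens to 85 mm and grips with 20 to 120 N. Pads are 22 mm wide; open, the fingers measure 114 mm over their backs; the gripper's body (76 mm by 85 mm) begins 54 mm behind the grasp point. The pads swing forward as they close: fully open they stand 13 mm farther back than shut.
Start: joints at [0.014, 0.321, -0.07, 1.45, 0.023, 1.371, -0.057], TCP at [0.65, -0, 0.231] pointing down, gripper open.
Joint ranges: [-2.86, 2.86], [-0.3, 2.09], [-1.38, 1.24], [0.06, 2.45], [-1.56, 4.7], [0.09, 2.05], [-2.69, 2.69]. Speed limits (rad/s): [2.57, 2.57, 3.14, 3.14, 3.14, 3.14, 3.14].

### API

Orientations are given as a unit quaternion [w, x, y, z].
In Python, from rig import observe, camera, hand_in, boxes_of, cut_out gives the robot as it stands.
- The arm moves only by the tool play_rows, never from a script. Its argument "moves" is a list that holds one entry, the list of rows, each a list of 6 numbers: the shift along the tool's x, y, z in m, then the turn, a rotation vector about the tool's x, y, z in rad. A call has 1 to 8 rows; each row is the pose to reach, as a shift and turn from the pose commanded when the call began, along the tool's axes at that moment; what a row does not reach only later rows make up. A row lasts 1/10 s, in which the tool goes at most 50 mm and 8.59 degrees, less where a joint would pass 70% of its speed; a pose out of reach is approached as far as the arm can. A call with a gripper value outside its range is refused whole. "jaw" is the closure, from -1 (fully open) to 1 (shut), set as the call begins (left out, the last holds). The fingers move at their own pace and stop on an object; the grip force is fixed at half the most. Time passes only in rows, so rows that repeat a pose let the fingers close. It gives the time, the measured TCP pose, the force, the opening and the grip force at its end, in the units of the state.
- observe(): the state, without advancing time (a new reading comes with each control period).
- camera(name): name is "scene" or "side" or "wrist"; returns a dict with "img" (420x560x3 uint8, blue, green, red), "vertical_fov" (degrees; the focal length in pixels is half the picture's height over the tangent of half this angle, whatever the lens; pixels are square), "cx", "cy" (the principal point, pixels), "rvec" (rotation vector, rad) and "tvec" (3), from world to camera coordinates, as OpenCV has them; the wrist camera has in their place "mount" (4x4, takes a point from camera to tool coordinates, whose origin is the TCP and whose axes are the flange's). Camera axes: x right, y down, z forward; pixel columns grow to the right and rows downward; lengths in m; the calibration is good to about 2 mm. A picture is of the moment at which its call begins: read the wrist's pose just before it. There is no depth.
- hand_in(): hands the job in; it is judged then, once.
Trained networks look in the newest picture that a camera, given by its name, has taken for a name from the list of things; names that differ only in an ending like _2 or _b are one class to them, and where a whole thing is asked for, a point or a joint stands for the part that bears it (a point fixed in the world has none). Each returns a list of dicts, best first, with "score" (0 to 1); they miss things now and then, are a little off and sometimes report something else, mostly with a low value. They report only what shows in the picture. A call takes as long as a camera call. They do not tell look-alikes from the thing itself.
- boxes_of(thing, camera): "centre" ([x, y, z] in m, in the coordinates of the camera as it stood for that picture, good to about 4 mm: the middle of the surface that is visible of it).
- cut_out(thing, camera): "pixels" (420x560 bool, what is visible of it).
The state is a dict: "t": time; "joint_positions": joint angles; "joint_velocities": joint speeds; "joint_efforts": joint torques, N m; "eef_pos": TCP position; "ee_rot": TCP orientation; "wrist_force": force on the tool from outside, world axes, zero at the start; "ft_torque": the same for the moment, N m; "opening": finger opening in m; "finger_force": force on a finger pad.
Only numpy, scipy, OpenCV 4.12 (cv2) and the standard library are available. Lean on these libraries where they do the work, as an engineer would, in place of code of your own. Each camera call takes 0.05 s, during which the arm holds its last target. There are 200 camera calls.

### The job

Pour the six excavated beads from the white cup into the hopper of the grey drop safe and stand the cup upright on the table again. Then take the yellow-headed key from the wooden block, work it down past the sticky pins of the safe's lock until it is fully home, turn it a quarter turn clockwise so that the flaps let all the beads fall into the bin, and finish while still holding the key turned in the lock against its spring, leaving the red key and the other things on the table where they are.

Things in the scene. Friction and masses are not known exactly. Their poses are not given: they have to be found in the camera images.
- cup_mid (a point): White plastic open cup holding six beads; round, 70 mm tall, outer radius 25 mm at the foot widening to 33 mm at the rim, wall 3 mm, 60 g. This point is on its axis half-way up (35 mm above its foot); z is the axis, up out of the mouth. It starts standing on the table on the robot's left.
- cup: The same cup; origin at the centre of its underside, z up out of the mouth.
- hopper (a point): Centre of the open mouth of the hopper on the left half of the safe, 130 mm above the table. The mouth is 124 mm along x by 100 mm along y inside, walls 10 to 13 mm thick. Its floor, 43 mm below the rim, is a pair of aluminium flaps; below them is a clear-sided bin (bin floor 124 mm below the rim). Axes as safe.
- safe: Grey drop safe, fixed to the table, 150 mm (x) by 270 mm (y); hopper on its left half (+y), lock on top of its right half, which is 114 mm tall. Origin under its middle; z up, x away from the robot, y to the robot's left, but it may be turned up to 0.3 rad about the vertical. The hopper point is at (0, 70, 130) mm, the keyway at (-20, -75, 118) mm.
- keyway (a point): Centre of the keyway's mouth in the round brass plug, 118 mm above the table. It goes straight down 40 mm, is 16 mm long (this point's y) and 7 mm wide (x), with a small lead-in. Two sprung, sticky pins reach in from its long sides at 13 and 23 mm depth: expect 5 to 15 N of push, and wiggle the key a little if it sticks. Axes turn with the plug; at rest they are the safe's.
- plug (a joint): Angle of the lock plug, rad: 0 at rest (flaps shut), grows clockwise seen from above, stop at 1.57. A spring turns it back when let go (0.06 N m at 0, 0.14 N m at 1.57). The flaps open by the same angle. The key has 0.15 to 0.3 rad of play in the keyway, so the hand turns that much more than the plug.
- key_mid (a point): Yellow key, upright: centre of its plastic head, 12 mm thick (x), 30 wide (y), 44 tall (z up). Under the head a shoulder (14 x 24, 4 thick), then the steel blade, 5 (x) by 14 (y), 36 long, with a wedge tip. Tip 62 mm and shoulder's underside 26 mm below this point. 35 g. Starts blade down in the wooden block, shoulder resting on its top. Fits the lock either way round, blade width along the keyway's y.
- key: The same key; origin at the blade's tip, same axes.
- key_tip (a point): Tip of the yellow key's blade.
- stand (a point): Wooden key block, fixed, 50 x 130 x 45 mm, long along its y, on the robot's right; this point is the centre of its top. The keys stand in two slots 18 mm by 8 mm, 35 mm either side of this point along y; which key is in which slot varies.
- other_key_mid (a point): A key with a red head, otherwise alike, in the other slot of the key block: not wanted, leave it. Centre of its head.
- dish: White round dish, 110 mm across, 22 mm tall, a bystander; origin at its underside.
- vial: Small glass vial with white cap, 28 mm across, 70 mm tall, a bystander; origin at its underside.
- jar: Glass jar with black lid, 70 mm across, 110 mm tall, a bystander; origin at its underside.
- flask: Terracotta flask, 100 mm across, 140 mm tall, a bystander; origin at its underside.
- bead0_center (a point): Centre of bead 1 of the six round beads in the cup (green glass, slippery, 16 mm across, 12 g); they run out once the cup is tipped well past level, about 105 degrees from upright.
- bead1_center (a point): Centre of bead 2 of the six round beads in the cup (brown glazed clay, slippery, 16 mm across, 12 g); they run out once the cup is tipped well past level, about 105 degrees from upright.
- bead2_center (a point): Centre of bead 3 of the six round beads in the cup (green glass, slippery, 16 mm across, 12 g); they run out once the cup is tipped well past level, about 105 degrees from upright.
- bead3_center (a point): Centre of bead 4 of the six round beads in the cup (brown glazed clay, slippery, 16 mm across, 12 g); they run out once the cup is tipped well past level, about 105 degrees from upright.
- bead4_center (a point): Centre of bead 5 of the six round beads in the cup (green glass, slippery, 16 mm across, 12 g); they run out once the cup is tipped well past level, about 105 degrees from upright.
- bead5_center (a point): Centre of bead 6 of the six round beads in the cup (brown glazed clay, slippery, 16 mm across, 12 g); they run out once the cup is tipped well past level, about 105 degrees from upright.
Mind the look-alikes: they are no part of the job. Of the things like the cup, leave any that is turquoise; of the rest the smaller one is meant.

How it is judged:
By the outcome, as a careful person would: the job done as asked, in the order asked, and still so for the second after the job is handed in, while the arm keeps its last pose, push and grip.
It also fails if it takes over 72 s, if anything falls off the work surface, if the arm or the gripper's body presses on something with over 40 N, if the wrist force passes 120 N, or if a joint passes its speed limit or range.

## Working session

There is one attempt and no reset: what is moved stays moved. The work goes in short steps, Python scripts to look and compute and a tool call to move; the robot and the scene stay as the last step left them, time stands still between calls to the robot, and variables do not carry over. Pictures are saved under pics/ and viewed, at most 10 in all, crops included, and the job is handed in when it is done.

Besides the shell and the picture viewer there is one more tool, called after "Call:" by a JSON object that holds its "fn" and its "kwargs". play_rows: Moves the arm, as the interface text tells. Its arguments: {"type":"object","properties":{"moves":{"type":"array"},"jaw":{"type":"number"}},"required":["moves"]}

```bash
ls; mkdir -p pics; cat > h.py <<'E'
import numpy as np, cv2
from scipy.spatial.transform import Rotation as R
from rig import observe, camera, hand_in, boxes_of, cut_out
np.set_printoptions(precision=4,suppress=True)
def toolT():
    s=observe(); q=s["ee_rot"]; T=np.eye(4); T[:3,:3]=R.from_quat([q[1],q[2],q[3],q[0]]).as_matrix(); T[:3,3]=s["eef_pos"]; return T
class Cam:
    def __init__(s,name):
        T=toolT(); c=camera(name); s.name=name; s.img=c["img"]; s.f=210/np.tan(np.radians(c["vertical_fov"])/2); s.cx,s.cy=c["cx"],c["cy"]
        if "mount" in c: s.M=T@np.array(c["mount"])
        else:
            W=np.eye(4); W[:3,:3]=cv2.Rodrigues(np.array(c["rvec"],float))[0]; W[:3,3]=np.ravel(c["tvec"]); s.M=np.linalg.inv(W)
    def w(s,p): return s.M[:3,:3]@np.asarray(p)+s.M[:3,3]
    def pix(s,P):
        p=s.M[:3,:3].T@(np.asarray(P)-s.M[:3,3]); return np.array([s.f*p[0]/p[2]+s.cx,s.f*p[1]/p[2]+s.cy])
    def onz(s,u,v,z):
        d=s.M[:3,:3]@np.array([(u-s.cx)/s.f,(v-s.cy)/s.f,1]); o=s.M[:3,3]; return o+d*(z-o[2])/d[2]
    def find(s,n):
        for b in boxes_of(n,s.name)[:5]:
            P=s.w(b["centre"]); print(s.name,n,round(b["score"],2),P,s.pix(P).round())
    def save(s,f): cv2.imwrite("pics/"+f,s.img)
E
python3 - <<'E'
from h import *
o=observe(); print({k:np.array(v) for k,v in o.items()})
ims=[]
for n in ["scene","side"]:
    c=Cam(n); ims.append(c.img); print(n,c.M[:3,3],c.M[:3,2])
    for t in ["cup","safe","plug","key","other_key_mid","dish","vial","jar","flask","bead0_center","stand"]: c.find(t)
cv2.imwrite("pics/a.png",ims[0]);cv2.imwrite("pics/b.png",ims[1])
E
```

```text
pics
{'t': array(0.), 'joint_positions': array([ 0.0141,  0.3219, -0.0701,  1.4517,  0.0226,  1.3708, -0.0569]), 'joint_velocities': array([-0.0009, -0.0009,  0.001 , -0.0004, -0.0017, -0.    ,  0.0002]), 'joint_efforts': array([ -0.0013, -49.358 ,  -0.3827, -31.4335,   0.013 ,   0.0113,
         0.    ]), 'eef_pos': array([ 0.6495, -0.    ,  0.2302]), 'ee_rot': array([-0.0007,  0.7071,  0.7071, -0.0007]), 'wrist_force': array([-0.1107,  0.4272,  0.0011]), 'ft_torque': array([-0.058 ,  0.0062,  0.0533]), 'finger_force': array(0.), 'opening': array(0.0856)}
scene [ 1.2119 -0.6439  0.7852] [-0.5856  0.547  -0.5982]
scene cup 0.88 [0.3091 0.2361 0.065 ] [284. 163.]
scene cup 0.71 [0.4153 0.1815 0.0578] [296. 183.]
scene cup 0.6 [0.4317 0.2532 0.0514] [316. 178.]
scene safe 0.7 [ 0.5855 -0.0904  0.1057] [268. 236.]
scene key 0.63 [ 0.451  -0.4075  0.0715] [124. 285.]
scene other_key_mid 0.65 [ 0.4471 -0.3367  0.0734] [150. 268.]
scene dish 0.74 [0.6492 0.3248 0.012 ] [386. 208.]
scene vial 0.85 [ 0.6552 -0.3643  0.0433] [194. 334.]
scene jar 0.87 [ 0.7178 -0.3004  0.0803] [236. 322.]
sce
[... 241 characters left out ...]
0283] [ 0.4137 -0.4788 -0.7743]
side cup 0.94 [0.3077 0.26   0.054 ] [285. 342.]
side cup 0.71 [0.4339 0.2686 0.0473] [244. 312.]
side cup 0.6 [0.436  0.1634 0.044 ] [273. 284.]
side safe 0.76 [ 0.5305 -0.0323  0.108 ] [297. 206.]
side plug 0.68 [ 0.5122 -0.1224  0.1193] [323. 188.]
side plug 0.25 [ 0.5247 -0.0328  0.1092] [298. 206.]
side key 0.38 [ 0.4395 -0.3907  0.0779] [394. 162.]
side key 0.21 [ 0.6428 -0.3516  0.0424] [334. 146.]
side dish 0.56 [0.6618 0.3211 0.0107] [172. 278.]
side vial 0.18 [ 0.6811 -0.2681  0.0784] [310. 145.]
side jar 0.84 [ 0.682  -0.2681  0.079 ] [309. 145.]
side flask 0.59 [0.7513 0.105  0.0839] [207. 198.]
side stand 0.55 [ 0.4307 -0.3448  0.042 ] [386. 179.]
```

View pics/a.png

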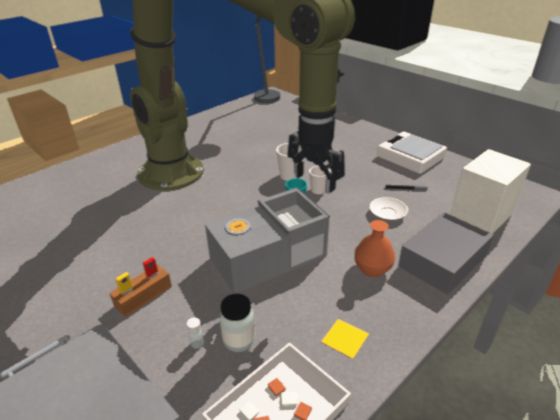

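View pics/b.png

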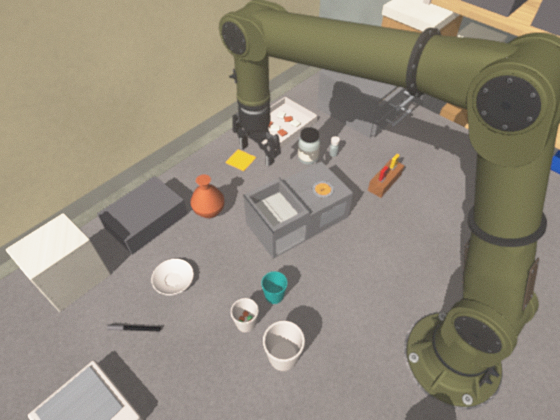

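The cups in the side view are a large white one at (285,342), a small white one with beads at (244,312), and a turquoise one at (273,284). The small white one fits, being neither turquoise nor the larger of the two whites. I'll confirm it in a crop.

```bash
python3 - <<'E'
from h import *
b=cv2.imread("pics/b.png"); a=cv2.imread("pics/a.png")
A=cv2.resize(b[255:380,210:320],None,fx=3.6,fy=3.6,interpolation=3)   # origin 210,255
B=cv2.resize(b[155:265,235:365],None,fx=3,fy=3,interpolation=3)
C=cv2.resize(a[180:300,195:340],None,fx=2.5,fy=2.5,interpolation=3)
m=np.zeros((600,800,3),np.uint8)
m[:450,:396]=A; m[:300,400:762]=C; m[300:600,400:790]=B[:300]
cv2.imwrite("pics/c.png",m)
# cup estimates
for n in ["scene","side"]:
    c=Cam(n)
    for t in ["cup"]:
        for d in cut_out(t,n)[:4]:
            k=np.argwhere(d["pixels"]); print(n,d["score"],len(k),k.mean(0)[::-1],k.min(0)[::-1],k.max(0)[::-1])
E
```

```text
scene 0.83 411 [317.1387 179.635 ] [309 166] [326 193]
scene 0.77 489 [284.6973 162.3988] [276 143] [300 180]
scene 0.55 228 [295.9912 184.1974] [285 178] [306 192]
side 0.97 681 [273.8811 286.0602] [261 270] [286 303]
side 0.73 671 [244.0686 313.8376] [231 298] [257 332]
side 0.67 75 [393.5467 160.92  ] [390 155] [397 167]
side 0.56 1586 [283.0801 343.6501] [263 320] [303 370]
```

View pics/c.png

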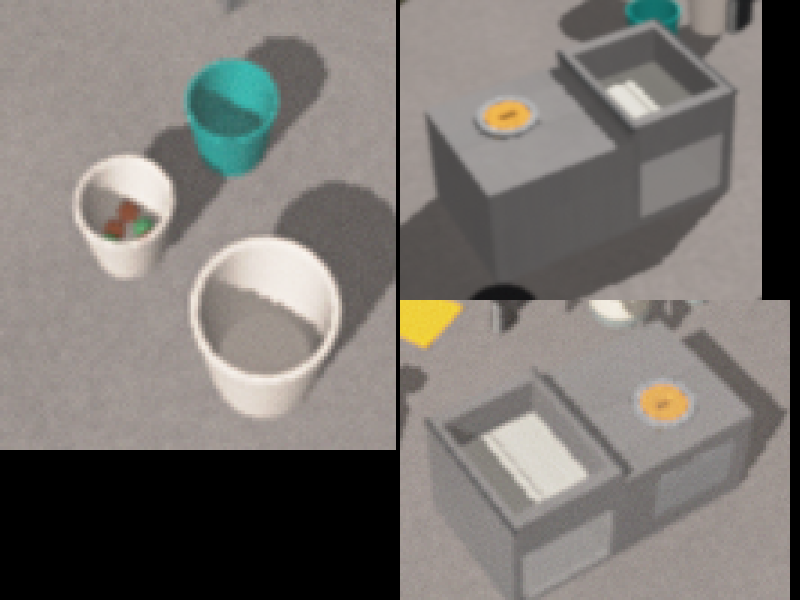

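The crop shows the small white cup at (244,310) holding brown and green beads, so that is the target. The plug is at about (323,189) in the side view and (238,226) in the scene view. Next I'll fit the safe's pose from its corners.

```bash
python3 - <<'E'
from h import *
from scipy.optimize import least_squares
S=Cam("scene");D=Cam("side")
print("cup rim",D.onz(244.6,309.4,.07),"scene", S.onz(317.5,171,.07))
obs=[]
for (u,v),P in {(205.8,225.2):(-75,-135,114),(231.8,255.2):(75,-135,114),(296.2,190):(-75,135,130),(329,216):(75,135,130),(237.8,226.4):(-20,-75,118)}.items(): obs.append((S,u,v,P))
for (u,v),P in {(350.7,191.7):(-75,-135,114),(274,230):(-75,135,130),(244.3,194.3):(75,135,130),(323,189):(-20,-75,118)}.items(): obs.append((D,u,v,P))
for c,u,v,P in obs: print(c.name,P,c.onz(u,v,P[2]/1000))
def safe(x,P):
    c,s=np.cos(x[2]),np.sin(x[2]); return np.array([x[0]+c*P[0]/1e3-s*P[1]/1e3,x[1]+s*P[0]/1e3+c*P[1]/1e3,P[2]/1e3])
f=lambda x:np.concatenate([c.pix(safe(x,P))-[u,v] for c,u,v,P in obs])
r=least_squares(f,[.53,-.05,.1],loss="soft_l1"); print(r.x,r.fun.reshape(-1,2))
print("hopper",safe(r.x,(0,70,130)),"key",safe(r.x,(-20,-75,118)))
for c in (S,D):
    for n in ("key","other_key_mid"):
        for d in cut_out(n,c.name)[:2]:
            k=np.argwhere(d["pixels"]); m=k.mean(0); print(c.name,n,round(d["score"],2),len(k),m[::-1],c.onz(m[1],m[0],.071))
E
```

```text
cup rim [0.4295 0.2702 0.07  ] scene [0.4268 0.266  0.07  ]
scene (-75, -135, 114) [ 0.4533 -0.1755  0.114 ]
scene (75, -135, 114) [ 0.5852 -0.2005  0.114 ]
scene (-75, 135, 130) [0.5183 0.0768 0.13  ]
scene (75, 135, 130) [0.6565 0.0501 0.13  ]
scene (-20, -75, 118) [ 0.5172 -0.1258  0.118 ]
side (-75, -135, 114) [ 0.4488 -0.171   0.114 ]
side (-75, 135, 130) [0.5086 0.0823 0.13  ]
side (75, 135, 130) [0.6518 0.0496 0.13  ]
side (-20, -75, 118) [ 0.5109 -0.1223  0.118 ]
[ 0.5519 -0.0605 -0.2282] [[-1.0381 -0.9544]
 [-0.3328  3.7143]
 [ 0.5448 -2.8997]
 [ 0.7674 -0.855 ]
 [-1.4532  0.2632]
 [ 0.982  -0.7029]
 [-1.7226  1.1551]
 [-2.0922  0.2158]
 [ 0.2273 -2.1068]]
hopper [0.5677 0.0077 0.13  ] key [ 0.5154 -0.129   0.118 ]
scene key 0.59 264 [123.6439 283.2841] [ 0.4467 -0.4052  0.071 ]
scene other_key_mid 0.51 252 [149.5    267.0437] [ 0.441  -0.3355  0.071 ]
side key 0.58 48 [393.875  161.4792] [ 0.443  -0.4001  0.071 ]
side other_key_mid 0.47 88 [382.7386 173.0568] [ 0.4404 -0.3338  0.071 ]
```

Call:
{"fn": "play_rows", "kwargs": {"moves": [[[0.05, -0.025, -0.02, 0, -0.14, 0], [0.1, -0.05, -0.02, 0, -0.28, 0], [0.15, -0.075, -0.02, 0, -0.42, 0], [0.2, -0.1, -0.02, 0, -0.56, 0], [0.25, -0.125, -0.02, 0, -0.7, 0], [0.29, -0.15, -0.02, 0, -0.84, 0], [0.33, -0.175, 0, 0, -0.95, 0], [0.37, -0.2, 0.01, 0, -1.05, 0]]], "jaw": -1}}

```text
t: 2.5
eef_pos: [0.4704, 0.3343, 0.2222]
ee_rot: [0.336, 0.612, 0.626, -0.348]
wrist_force: [0.6, -0.0, -3.7]
opening: 0.0854
finger_force: 0.0
```

```bash
cat >> h.py <<'E'
def goto(p,z,y,T=None):
    """target tcp p, tool z dir, tool y dir (approx) -> shift+rotvec in tool axes"""
    T=toolT() if T is None else T
    z=np.array(z,float); z/=np.linalg.norm(z); y=np.array(y,float); y-=y@z*z; y/=np.linalg.norm(y)
    Rm=np.c_[np.cross(y,z),y,z]
    d=T[:3,:3].T@(np.array(p)-T[:3,3]); r=R.from_matrix(T[:3,:3].T@Rm).as_rotvec()
    print("move",np.r_[d,r].round(4)); 
    N=np.eye(4);N[:3,:3]=Rm;N[:3,3]=p; return N
def st():
    o=observe(); T=toolT(); print("t",o["t"],"p",T[:3,3],"z",T[:3,2],"y",T[:3,1],"q",np.array(o["joint_positions"]),"F",np.array(o["wrist_force"]),"open",o["opening"],"ff",o["finger_force"])
E
python3 - <<'E'
from h import *
st()
c=Cam("wrist"); c.save("d.png"); c.find("cup")
goto((.43,.353,.094),(0,-.866,-.5),(1,0,0))
E
```

```text
t 2.5 p [0.4704 0.3343 0.2222] z [-0.0061 -0.8469 -0.5318] y [ 0.9996  0.0086 -0.0253] q [-0.9914  0.7378  0.0398  1.1971  0.5507  2.0474 -0.8922] F [ 0.5621 -0.0161 -3.728 ] open 0.08543594461331507 ff 0.0
wrist cup 0.87 [0.4296 0.2564 0.0607] [230.  61.]
wrist cup 0.82 [0.3224 0.2737 0.0799] [66. 64.]
wrist cup 0.81 [0.4305 0.1822 0.0582] [240. 110.]
move [ 0.1197 -0.0376  0.052   0.0005 -0.0292  0.0214]
```

View pics/d.png

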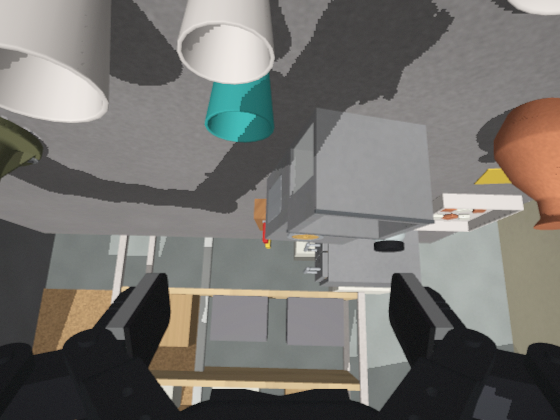

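The wrist view shows the small white cup at (230,61), the large one at (66,64) and the turquoise one at (240,110). The target's x agrees with my estimate of 0.43.

Call:
{"fn": "play_rows", "kwargs": {"moves": [[[0.03, -0.01, 0.013, 0, -0.01, 0.005], [0.06, -0.02, 0.026, 0, -0.02, 0.01], [0.09, -0.03, 0.04, 0, -0.025, 0.015], [0.12, -0.038, 0.052, 0, -0.029, 0.021], [0.12, -0.038, 0.052, 0, -0.029, 0.021]]]}}

```text
t: 3.1
eef_pos: [0.4349, 0.3456, 0.0951]
ee_rot: [0.35, 0.617, 0.609, -0.355]
wrist_force: [-0.6, -0.1, 0.0]
opening: 0.0854
finger_force: 0.0
```

```bash
python3 - <<'E'
from h import *
st()
c=Cam("wrist"); c.find("cup")
goto((.43,.249,.034),(0,-.866,-.5),(1,0,0))
E
```

```text
t 3.1 p [0.4349 0.3456 0.0951] z [-0.0123 -0.8642 -0.5029] y [ 0.9999 -0.0139 -0.0006] q [-1.0322  0.8679  0.0282  1.2716  0.4829  1.9262 -1.0755] F [-0.553  -0.1417  0.0389] open 0.08542531213862016 ff 0.0
wrist cup 0.94 [0.4309 0.2978 0.0476] [276. 197.]
wrist cup 0.89 [0.4312 0.187  0.0705] [279. 257.]
wrist cup 0.88 [0.3225 0.3049 0.056 ] [ 79. 209.]
move [ 0.0079 -0.0067  0.1171 -0.0107 -0.0067 -0.0133]
```

Call:
{"fn": "play_rows", "kwargs": {"moves": [[[0.003, -0.005, 0.03, -0.01, -0.007, -0.01], [0.006, -0.005, 0.06, -0.01, -0.007, -0.013], [0.008, -0.005, 0.09, -0.01, -0.007, -0.013], [0.008, -0.005, 0.11, -0.01, -0.007, -0.013], [0.008, -0.005, 0.117, -0.01, -0.007, -0.013], [0.008, -0.005, 0.117, -0.01, -0.007, -0.013]]]}}

```text
t: 3.8
eef_pos: [0.4323, 0.2493, 0.0347]
ee_rot: [0.353, 0.614, 0.612, -0.353]
wrist_force: [0.1, -0.5, -0.0]
opening: 0.0857
finger_force: 0.0
```

Call:
{"fn": "play_rows", "kwargs": {"moves": [[[0, 0, 0, 0, 0, 0], [0, 0, 0, 0, 0, 0], [0, 0, 0, 0, 0, 0], [0, 0, 0, 0, 0, 0], [0, 0, 0, 0, 0, 0], [0, 0, 0, 0, 0, 0], [0, 0, 0, 0, 0, 0]]], "jaw": 1}}

```text
t: 4.5
eef_pos: [0.4315, 0.2514, 0.0343]
ee_rot: [0.354, 0.612, 0.613, -0.352]
wrist_force: [-0.4, 4.1, 6.6]
opening: 0.0605
finger_force: 62.7
```

```bash
python3 - <<'E'
from h import *
st()
T=toolT()
# lift to above, keep orientation ; pour site: mouth ahead
goto((.45,.249,.26),(0,-.866,-.5),(1,0,0))
goto((.55,.06,.26),(0,-.866,-.5),(1,0,0))
E
```

```text
t 4.5 p [0.4315 0.2514 0.0343] z [ 0.0021 -0.8653 -0.5013] y [1.     0.0015 0.0015] q [-0.9829  0.8119  0.0386  1.5293  0.5141  1.7194 -1.1214] F [-0.4064  4.0576  6.636 ] open 0.06047049769103395 ff 62.707241533789784
move [-0.1964  0.0189 -0.111   0.0021 -0.0015 -0.0005]
move [-0.2911  0.1186  0.0527  0.0021 -0.0015 -0.0005]
```

Call:
{"fn": "play_rows", "kwargs": {"moves": [[[-0.02, 0, -0.012, 0, 0, 0], [-0.06, 0.005, -0.034, 0, 0, 0], [-0.1, 0.01, -0.056, 0, 0, 0], [-0.14, 0.015, -0.08, 0, 0, 0], [-0.18, 0.02, -0.1, 0, 0, 0], [-0.196, 0.02, -0.111, 0, 0, 0], [-0.196, 0.02, -0.111, 0, 0, 0]]]}}

```text
t: 5.2
eef_pos: [0.4515, 0.2491, 0.2601]
ee_rot: [0.353, 0.614, 0.613, -0.351]
wrist_force: [0.1, -0.1, -2.1]
opening: 0.0606
finger_force: 64.4
```

```bash
python3 - <<'E'
from h import *
st()
goto((.568,-.02,.25),(0,-.866,-.5),(1,0,0))
E
```

```text
t 5.2 p [0.4515 0.2491 0.2601] z [ 0.0018 -0.8631 -0.505 ] y [1.     0.0005 0.0028] q [-0.9844  0.5579  0.0775  1.4257  0.5881  2.0012 -0.8949] F [ 0.1398 -0.1397 -2.1417] open 0.0606141287219097 ff 64.36330028926022
move [-0.1269  0.1163  0.2376  0.0018 -0.0058 -0.0022]
```

Call:
{"fn": "play_rows", "kwargs": {"moves": [[[-0.01, 0.01, 0.02, 0, 0, 0], [-0.03, 0.03, 0.06, 0, 0, 0], [-0.05, 0.045, 0.095, 0, 0, 0], [-0.07, 0.06, 0.13, 0, 0, 0], [-0.09, 0.08, 0.165, 0, 0, 0], [-0.11, 0.1, 0.205, 0, 0, 0], [-0.12, 0.11, 0.225, 0, 0, 0], [-0.127, 0.116, 0.238, 0, 0, 0]]]}}

```text
t: 6.0
eef_pos: [0.5662, -0.0243, 0.2464]
ee_rot: [0.352, 0.612, 0.612, -0.356]
wrist_force: [-0.5, 0.6, -1.6]
opening: 0.0608
finger_force: 64.4
```

Call:
{"fn": "play_rows", "kwargs": {"moves": [[[0, 0, 0, 0, 0, 0], [0, 0, 0, 0, 0, 0.1], [0, 0, 0, 0, 0, 0.2]]]}}

```text
t: 6.3
eef_pos: [0.5666, -0.0189, 0.2474]
ee_rot: [0.387, 0.67, 0.549, -0.315]
wrist_force: [-0.1, 0.9, -0.4]
opening: 0.0604
finger_force: 64.5
```

```bash
python3 - <<'E'
from h import *
st()
c=Cam("side"); c.save("e.png"); d=Cam("wrist"); 
cv2.imwrite("pics/e.png",np.hstack([cv2.resize(c.img[100:310,130:410],(400,300)),cv2.resize(d.img,(400,300))]))
E
```

```text
t 6.3 p [ 0.5666 -0.0189  0.2474] z [ 0.0018 -0.8651 -0.5016] y [ 0.9801 -0.098   0.1725] q [-0.7103  0.4198  0.2397  1.6732  0.7947  1.6444 -0.8537] F [-0.0929  0.9032 -0.3527] open 0.06044413459913958 ff 64.47524044895545
```

View pics/e.png

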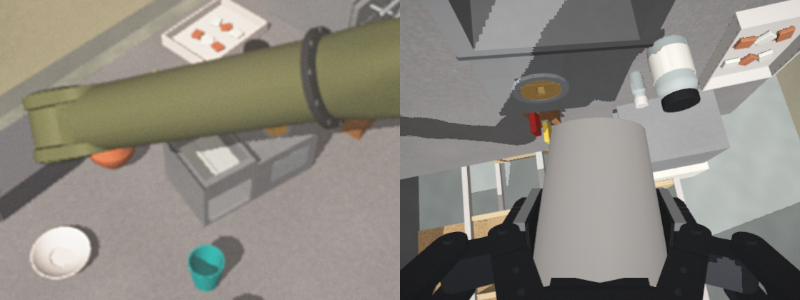

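The side view is mostly blocked by the arm; the wrist view shows the cup still gripped, with its mouth at the bottom of the picture. I'll continue the roll.

Call:
{"fn": "play_rows", "kwargs": {"moves": [[[0, 0, 0, 0, 0, 0.14], [0, 0, 0, 0, 0, 0.28], [0, 0, 0, 0, 0, 0.42], [0, 0, 0, 0, 0, 0.56], [0, 0, 0, 0, 0, 0.7], [0, 0, 0, 0, 0, 0.84], [0, 0, 0, 0, 0, 0.98], [0, 0, 0, 0, 0, 1.1]]]}}

```text
t: 7.2
eef_pos: [0.5668, -0.0196, 0.248]
ee_rot: [0.495, 0.858, 0.118, -0.067]
wrist_force: [-0.2, 0.1, -0.5]
opening: 0.0607
finger_force: 64.6
```

```bash
python3 - <<'E'
from h import *
st()
E
```

```text
t 7.2 p [ 0.5668 -0.0196  0.248 ] z [ 0.0016 -0.8653 -0.5012] y [ 0.2679 -0.4825  0.8339] q [-0.8108  0.4303  0.3681  1.6771  0.7581  1.615  -1.9252] F [-0.2077  0.0605 -0.4915] open 0.060675000909263525 ff 64.5717888220679
```

Rolling positive drives q7 toward its lower limit, so I'll pour the other way, over +x.

Call:
{"fn": "play_rows", "kwargs": {"moves": [[[0, 0, 0, 0, 0, -0.14], [0, 0, 0, 0, 0, -0.28], [0, 0, 0, 0, 0, -0.42], [0, 0, 0, 0, 0, -0.56], [0, 0, 0, 0, 0, -0.7], [0, 0, 0, 0, 0, -0.84], [0, 0, 0, 0, 0, -0.98], [0, 0, 0, 0, 0, -1.12]]]}}

```text
t: 8.0
eef_pos: [0.5668, -0.0196, 0.248]
ee_rot: [0.382, 0.662, 0.559, -0.322]
wrist_force: [-1.1, -0.3, -0.7]
opening: 0.0608
finger_force: 64.5
```

Call:
{"fn": "play_rows", "kwargs": {"moves": [[[0, 0, 0, 0, 0, -0.14], [0, 0, 0, 0, 0, -0.28], [0, 0, 0, 0, 0, -0.42], [0, 0, 0, 0, 0, -0.56], [0, 0, 0, 0, 0, -0.7], [0, 0, 0, 0, 0, -0.84], [0, 0, 0, 0, 0, -0.98], [0, 0, 0, 0, 0, -1.12]]]}}

```text
t: 8.8
eef_pos: [0.5668, -0.0196, 0.2481]
ee_rot: [0.153, 0.264, 0.825, -0.475]
wrist_force: [-0.2, 0.8, -2.3]
opening: 0.0604
finger_force: 64.5
```

```bash
python3 - <<'E'
from h import *
st()
# final pose: theta 70, roll -170
T=toolT()
goto((.568,-.02,.195),(0,-.94,-.34),T[:3,1])
E
```

```text
t 8.8 p [ 0.5668 -0.0196  0.2481] z [ 0.0016 -0.8653 -0.5013] y [ 0.5805  0.409  -0.7041] q [-0.6097  0.4139  0.1152  1.669   0.8305  1.6733  0.2745] F [-0.1764  0.8187 -2.2928] open 0.06044471965788284 ff 64.51701229554601
move [ 0.0256  0.0379  0.0269  0.1455 -0.1026  0.0075]
```

Call:
{"fn": "play_rows", "kwargs": {"moves": [[[0.016, 0.016, 0.014, 0.07, -0.05, 0], [0.032, 0.033, 0.027, 0.145, -0.1, 0], [0.032, 0.033, 0.027, 0.145, -0.1, 0]]]}}

```text
t: 9.1
eef_pos: [0.5576, -0.0196, 0.1881]
ee_rot: [0.171, 0.248, 0.779, -0.549]
wrist_force: [-1.0, 0.3, -2.6]
opening: 0.0606
finger_force: 64.6
```

Call:
{"fn": "play_rows", "kwargs": {"moves": [[[0, 0, 0, 0, 0, -0.14], [0, 0, 0, 0, 0, -0.28], [0, 0, 0, 0, 0, -0.42], [0, 0, 0, 0, 0, -0.56], [0, 0, 0, 0, 0, -0.7], [0, 0, 0, 0, 0, -0.84], [0, 0, 0, 0, 0, -0.94], [0, 0, 0, 0, 0, -1.0]]]}}

```text
t: 9.9
eef_pos: [0.5612, -0.0215, 0.1982]
ee_rot: [-0.107, -0.151, 0.806, -0.563]
wrist_force: [0.6, -0.1, -0.4]
opening: 0.0606
finger_force: 64.5
```

```bash
python3 - <<'E'
from h import *
st()
E
```

```text
t 9.9 p [ 0.5612 -0.0215  0.1982] z [-0.0034 -0.9389 -0.3441] y [-0.3642  0.3216 -0.874 ] q [-0.5626  0.557   0.0116  1.6993  0.9373  1.7345  1.106 ] F [ 0.6283 -0.0751 -0.3708] open 0.06059786333355312 ff 64.5384777628351
```

Call:
{"fn": "play_rows", "kwargs": {"moves": [[[0, 0, 0, 0, 0, -0.1], [0, 0, 0, 0, 0, -0.2], [0, 0, 0, 0, 0, -0.3], [0, 0, 0, 0, 0, -0.4], [0, 0, 0, 0, 0, -0.5], [0, 0, 0, 0, 0, -0.62], [0, 0, 0, 0, 0, -0.74], [0, 0, 0, 0, 0, -0.86]]]}}

```text
t: 10.7
eef_pos: [0.5613, -0.0216, 0.1986]
ee_rot: [-0.333, -0.473, 0.669, -0.467]
wrist_force: [0.1, 0.3, 0.2]
opening: 0.0607
finger_force: 64.8
```

Call:
{"fn": "play_rows", "kwargs": {"moves": [[[0, 0, 0, 0, 0, -0.1], [0, 0, 0, 0, 0, -0.18], [0, 0, 0, 0, 0, -0.18], [0, 0, 0, 0, 0, -0.18], [0, 0, 0, 0, 0, -0.18], [0, 0, 0, 0, 0, -0.18], [0, 0, 0, 0, 0, -0.18], [0, 0, 0, 0, 0, -0.18]]]}}

```text
t: 11.5
eef_pos: [0.5605, -0.0223, 0.196]
ee_rot: [-0.374, -0.53, 0.624, -0.436]
wrist_force: [-0.1, 0.3, -0.7]
opening: 0.0604
finger_force: 64.8
```

```bash
python3 - <<'E'
from h import *
st()
c=Cam("scene"); 
n=[d for d in boxes_of("bead0_center","scene")]
for b in n[:8]: P=c.w(b["centre"]); print(round(b["score"],2),P)
cv2.imwrite("pics/f.png",cv2.resize(c.img[110:310,180:400],None,fx=2.7,fy=2.7,interpolation=2))
E
```

```text
t 11.5 p [ 0.5605 -0.0223  0.196 ] z [-0.0049 -0.94   -0.341 ] y [-0.9871  0.0591 -0.1486] q [-0.473   0.5645 -0.1012  1.6974  0.9761  1.7709  2.1158] F [-0.1447  0.2771 -0.656 ] open 0.06040296615854585 ff 64.75957632763311
```

View pics/f.png

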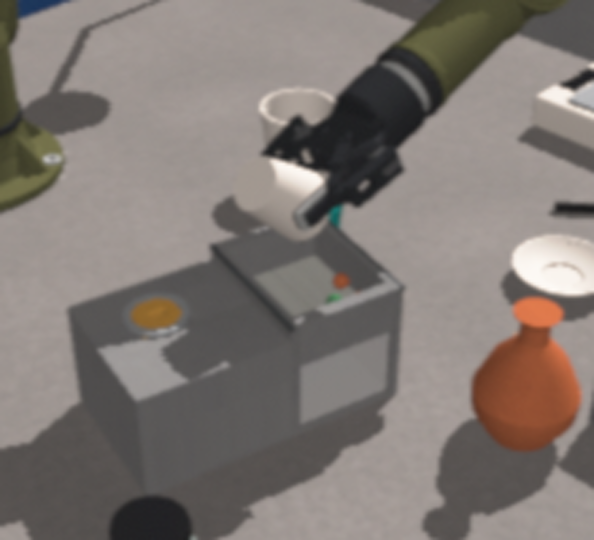

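Beads show in the hopper at crop (342,282) and (335,297), and none are on the table. One extra tilt will clear any stragglers before I roll the cup back.

Call:
{"fn": "play_rows", "kwargs": {"moves": [[[0, 0, -0.01, 0, 0.15, 0], [0, 0, -0.01, 0, 0.25, 0], [0, 0, 0, 0, 0.15, 0], [0, 0, -0.01, 0, 0.25, 0], [0, 0, -0.01, 0, 0.25, 0], [0, 0, -0.01, 0, 0.1, 0], [0, 0, -0.01, 0, 0, 0]]]}}

```text
t: 12.3
eef_pos: [0.5609, -0.012, 0.1984]
ee_rot: [-0.372, -0.532, 0.625, -0.435]
wrist_force: [0.5, -0.0, -0.3]
opening: 0.0604
finger_force: 64.7
```

Call:
{"fn": "play_rows", "kwargs": {"moves": [[[0, 0, -0.02, 0, 0, 0.14], [0, 0, -0.03, 0, 0, 0.28], [0, 0, -0.03, 0, 0, 0.42], [0, 0, -0.03, 0, 0, 0.56], [0, 0, -0.03, 0, 0, 0.7], [0, 0, -0.03, 0, 0, 0.84], [0, 0, -0.03, 0, 0, 0.98], [0, 0, -0.03, 0, 0, 1.12]]]}}

```text
t: 13.1
eef_pos: [0.5608, 0.0153, 0.2101]
ee_rot: [-0.083, -0.115, 0.811, -0.567]
wrist_force: [1.1, 0.5, -0.3]
opening: 0.0606
finger_force: 64.8
```

Call:
{"fn": "play_rows", "kwargs": {"moves": [[[0, 0, 0, 0, 0, 0.14], [0, 0, 0, 0, 0, 0.28], [0, 0, 0, 0, 0, 0.42], [0, 0, 0, 0, 0, 0.56], [0, 0, 0, 0, 0, 0.7], [0, 0, 0, 0, 0, 0.84], [0, 0, 0, 0, 0, 0.98], [0, 0, 0, 0, 0, 1.12]]]}}

```text
t: 13.9
eef_pos: [0.5607, 0.0153, 0.21]
ee_rot: [0.231, 0.334, 0.748, -0.524]
wrist_force: [0.1, 0.2, -1.4]
opening: 0.0607
finger_force: 64.8
```

```bash
python3 - <<'E'
from h import *
st(); T=toolT()
N=goto((.54,.04,.25),(0,-.866,-.5),(1,0,0))
goto((.4315,.252,.10),(0,-.866,-.5),(1,0,0),N)
E
```

```text
t 13.9 p [0.5607 0.0153 0.21  ] z [-0.0044 -0.9393 -0.3432] y [ 0.742   0.227  -0.6307] q [-0.7117  0.5764  0.1439  1.6484  0.8638  1.7477 -0.0636] F [ 0.1357  0.1576 -1.4429] open 0.06065228864866199 ff 64.79703023680486
move [-0.0076 -0.035  -0.0368 -0.0678  0.1638  0.7324]
move [ 0.2359 -0.1085 -0.1086  0.      0.      0.    ]
```

Call:
{"fn": "play_rows", "kwargs": {"moves": [[[-0.002, -0.007, -0.01, -0.013, 0.03, 0.14], [-0.004, -0.014, -0.02, -0.026, 0.06, 0.28], [-0.006, -0.02, -0.03, -0.04, 0.1, 0.42], [-0.007, -0.03, -0.037, -0.055, 0.13, 0.56], [-0.0076, -0.035, -0.037, -0.068, 0.164, 0.69], [-0.0076, -0.035, -0.037, -0.068, 0.164, 0.732], [-0.0076, -0.035, -0.037, -0.068, 0.164, 0.732]]]}}

```text
t: 14.6
eef_pos: [0.5401, 0.0401, 0.2506]
ee_rot: [0.352, 0.611, 0.614, -0.355]
wrist_force: [0.1, -0.6, -1.0]
opening: 0.0607
finger_force: 64.8
```

Call:
{"fn": "play_rows", "kwargs": {"moves": [[[0.02, -0.01, -0.01, 0, 0, 0], [0.055, -0.025, -0.025, 0, 0, 0], [0.09, -0.04, -0.04, 0, 0, 0], [0.125, -0.055, -0.057, 0, 0, 0], [0.16, -0.07, -0.073, 0, 0, 0], [0.195, -0.09, -0.09, 0, 0, 0], [0.225, -0.104, -0.104, 0, 0, 0], [0.236, -0.108, -0.109, 0, 0, 0]]]}}

```text
t: 15.4
eef_pos: [0.4282, 0.2552, 0.0974]
ee_rot: [0.351, 0.608, 0.617, -0.356]
wrist_force: [0.4, -0.1, -1.1]
opening: 0.0605
finger_force: 64.9
```

```bash
python3 - <<'E'
from h import *
st()
goto((.4315,.252,.037),(0,-.866,-.5),(1,0,0))
c=Cam("side"); d=Cam("scene")
m=np.zeros((420,800,3),np.uint8)
m[:420,:400]=cv2.resize(c.img[180:348,180:340],(400,420),interpolation=2); m[:400,400:]=cv2.resize(d.img[150:290,220:360],(400,400),interpolation=2)
cv2.imwrite("pics/g.png",m)
E
```

```text
t 15.4 p [0.4282 0.2552 0.0974] z [ 0.0005 -0.8665 -0.4992] y [ 0.9999  0.0077 -0.0122] q [-1.0065  0.7266  0.0623  1.5258  0.5108  1.7973 -1.0564] F [ 0.4387 -0.1053 -1.0522] open 0.06051508598054711 ff 64.8779642698355
move [0.0507 0.004  0.0329 0.0005 0.001  0.0144]
```

View pics/g.png

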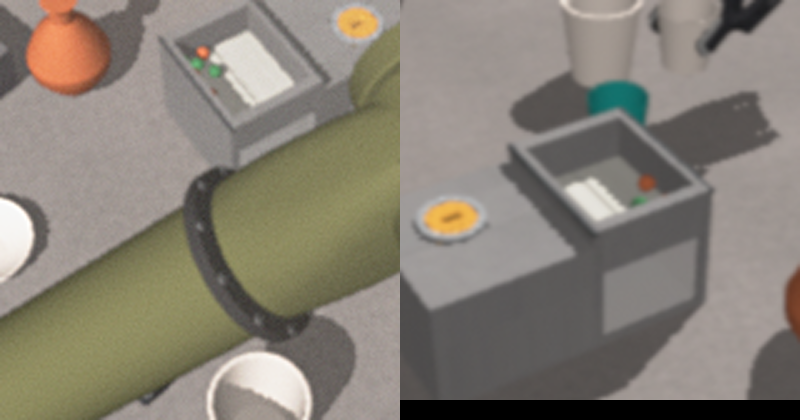

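The beads lie in the hopper, at crop-left (203,52), (197,64), (215,72) and (213,92). I'll set the cup down, then look inside it.

Call:
{"fn": "play_rows", "kwargs": {"moves": [[[0.015, 0.002, 0.01, 0, 0, 0.007], [0.03, 0.004, 0.02, 0, 0, 0.014], [0.044, 0.004, 0.029, 0, 0, 0.014], [0.051, 0.004, 0.033, 0, 0, 0.014], [0.0525, 0.004, 0.034, 0, 0, 0.014], [0.0535, 0.004, 0.0345, 0, 0, 0.014], [0.0535, 0.004, 0.0345, 0, 0, 0.014]]]}}

```text
t: 16.2
eef_pos: [0.4347, 0.2491, 0.0369]
ee_rot: [0.355, 0.615, 0.609, -0.353]
wrist_force: [0.1, 0.0, -0.1]
opening: 0.0608
finger_force: 64.8
```

Call:
{"fn": "play_rows", "kwargs": {"moves": [[[0, 0, 0, 0, 0, 0], [0, 0, 0, 0, 0, 0], [0, 0, 0, 0, 0, 0], [0, 0, 0, 0, 0, 0], [0, 0, 0, 0, 0, 0], [0, 0, 0, 0, 0, 0]]], "jaw": -1}}

```text
t: 16.8
eef_pos: [0.4345, 0.2488, 0.0367]
ee_rot: [0.355, 0.615, 0.609, -0.353]
wrist_force: [-0.8, -0.2, 0.1]
opening: 0.085
finger_force: 0.0
```

Call:
{"fn": "play_rows", "kwargs": {"moves": [[[0, 0, -0.02, 0, 0, 0], [0, 0, -0.06, 0, 0, 0], [0, 0, -0.1, 0, 0, 0], [-0.04, 0, -0.13, 0, 0, 0], [-0.08, 0, -0.15, 0, 0, 0], [-0.13, 0, -0.16, 0, 0.1, 0], [-0.17, 0, -0.17, 0, 0.2, 0], [-0.21, 0, -0.17, 0, 0.3, 0]]]}}

```text
t: 17.6
eef_pos: [0.4331, 0.2922, 0.3054]
ee_rot: [0.259, 0.661, 0.657, -0.255]
wrist_force: [1.5, -0.1, 0.5]
opening: 0.0855
finger_force: 0.0
```

```bash
python3 - <<'E'
from h import *
st()
c=Cam("side"); c.save("raw_h.png"); w=Cam("wrist"); s=Cam("scene"); s.save("raw_hs.png")
m=np.zeros((600,800,3),np.uint8)
m[:300,:400]=cv2.resize(c.img[260:380,190:350],(400,300),interpolation=2); m[300:600,:400]=cv2.resize(c.img[150:270,220:380],(400,300),interpolation=2)
m[:300,400:]=cv2.resize(w.img,(400,300)); m[300:,400:]=cv2.resize(s.img[150:270,180:340],(400,300),interpolation=2)
cv2.imwrite("pics/h.png",m)
E
```

```text
t 17.6 p [0.4331 0.2922 0.3054] z [ 0.0031 -0.6771 -0.7359] y [ 1.     -0.0031  0.007 ] q [-0.9776  0.409   0.0638  1.3763  0.4375  1.9454 -0.8797] F [ 1.5481 -0.1397  0.5316] open 0.08554639958407323 ff 0.0
```

View pics/h.png

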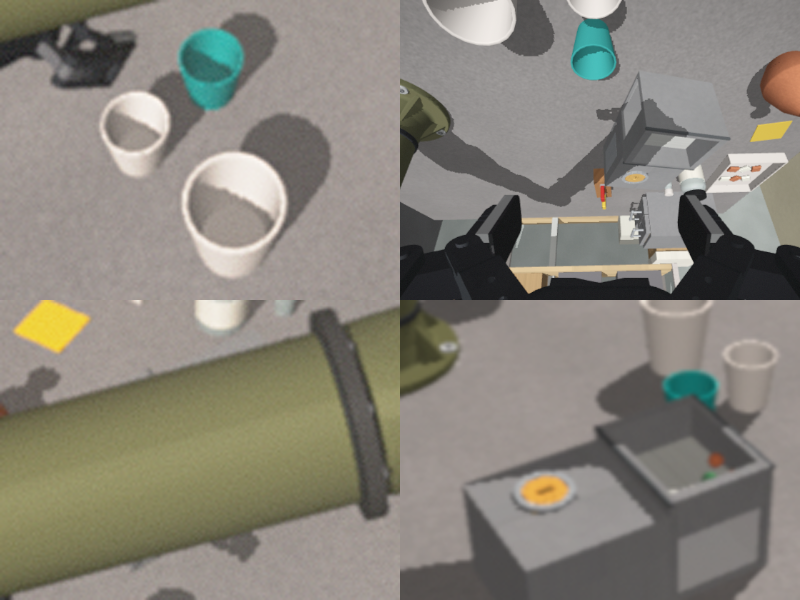

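The cup stands upright and empty at crop (137,135), and no beads are loose on the table. Now the key.

```bash
python3 - <<'E'
from h import *
N=goto((.53,-.05,.30),(0,0,-1),(1,0,0))
N=goto((.46,-.37,.24),(0,0,-1),(1,0,0),N)
E
```

```text
move [-0.2429  0.0984  0.2363  0.009   0.7413 -0.0144]
move [-0.32 -0.07  0.06  0.    0.    0.  ]
```

Call:
{"fn": "play_rows", "kwargs": {"moves": [[[-0.03, 0.012, 0.03, 0, 0.1, 0], [-0.06, 0.025, 0.059, 0, 0.2, 0], [-0.09, 0.037, 0.088, 0, 0.3, 0], [-0.12, 0.05, 0.118, 0, 0.4, 0], [-0.15, 0.062, 0.148, 0, 0.5, 0], [-0.182, 0.074, 0.177, 0, 0.6, 0], [-0.212, 0.086, 0.207, 0, 0.7, 0], [-0.243, 0.098, 0.236, 0.009, 0.741, -0.014]]]}}

```text
t: 18.55
eef_pos: [0.5288, -0.0513, 0.2962]
ee_rot: [-0.001, 0.707, 0.708, -0.005]
wrist_force: [0.8, -0.6, -0.0]
opening: 0.0855
finger_force: 0.0
```

Call:
{"fn": "play_rows", "kwargs": {"moves": [[[-0.045, -0.01, 0.005, 0, 0, 0], [-0.09, -0.02, 0.01, 0, 0, 0], [-0.135, -0.03, 0.02, 0, 0, 0], [-0.18, -0.04, 0.03, 0, 0, 0], [-0.225, -0.05, 0.04, 0, 0, 0], [-0.27, -0.06, 0.05, 0, 0, 0], [-0.305, -0.067, 0.056, 0, 0, 0], [-0.32, -0.07, 0.06, 0, 0, 0]]]}}

```text
t: 19.35
eef_pos: [0.4578, -0.3717, 0.2375]
ee_rot: [-0.001, 0.707, 0.707, -0.008]
wrist_force: [0.9, -0.4, -0.2]
opening: 0.0852
finger_force: 0.0
```

```bash
python3 - <<'E'
from h import *
st()
c=Cam("wrist")
for t in ["key","other_key_mid","stand"]:
    c.find(t)
    for d in cut_out(t,"wrist")[:1]:
        k=np.argwhere(d["pixels"])[:,::-1].astype(np.float32); print(cv2.minAreaRect(k), d["score"])
cv2.imwrite("pics/i.png",c.img)
E
```

```text
t 19.35 p [ 0.4578 -0.3717  0.2375] z [-0.0126 -0.009  -0.9999] y [ 0.9999 -0.0005 -0.0126] q [-0.0026  0.2281  0.7411  1.6186 -0.1414  1.3589  0.7554] F [ 0.8543 -0.4032 -0.1776] open 0.08521811291492071 ff 0.0
wrist key 0.93 [ 0.4438 -0.3951  0.0941] [266. 218.]
wrist key 0.18 [ 0.6669 -0.2843  0.0437] [534.  73.]
((268.0, 218.0), (46.0, 18.0), 90.0) 0.97
wrist other_key_mid 0.84 [ 0.4422 -0.3296  0.0976] [262. 136.]
((262.0, 136.0), (44.0, 20.0), 90.0) 0.75
wrist stand 0.97 [ 0.4428 -0.3638  0.0442] [267. 167.]
((266.0075988769531, 166.10659790039062), (143.84779357910156, 58.992557525634766), 85.91438293457031) 0.63
```

View pics/i.png

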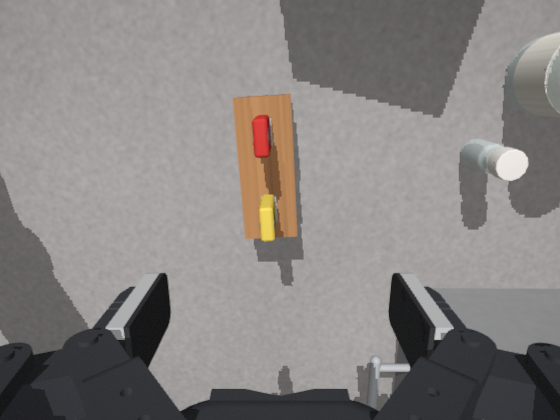

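The wrist view shows the yellow key's head at about (267,218), the end of the block toward −y, and the red one at (262,136).

```bash
python3 - <<'E'
from h import *
c=Cam("wrist"); im=c.img.astype(int); b,g,r=im[...,0],im[...,1],im[...,2]
hsv=cv2.cvtColor(c.img,cv2.COLOR_BGR2HSV)
for u,v in [(235,98),(290,95),(297,236),(247,239)]: print("stand",c.onz(u,v,.045))
m=(hsv[...,0]>22)&(hsv[...,0]<35)&(hsv[...,1]>140); m[:180]=0;m[260:]=0;m[:,:240]=0;m[:,300:]=0
for v in range(192,246,3):
    k=np.where(m[v])[0]
    if len(k): print(v,k.min(),k.max(),hsv[v,int(k.mean())], c.onz(k.mean(),v,.093)[:2])
print(c.pix((.444,-.4,.093)),c.M[:3,3])
st()
E
```

```text
stand [ 0.4201 -0.2988  0.045 ]
stand [ 0.4674 -0.296   0.045 ]
stand [ 0.4762 -0.4257  0.045 ]
stand [ 0.4281 -0.4293  0.045 ]
201 257 267 [ 24 160 215] [ 0.4454 -0.3768]
204 257 268 [ 24 159 216] [ 0.4458 -0.3793]
207 256 268 [ 24 159 218] [ 0.4453 -0.3818]
210 255 268 [ 24 158 219] [ 0.4449 -0.3843]
213 254 268 [ 25 152 242] [ 0.4445 -0.3869]
216 254 268 [ 24 151 247] [ 0.4445 -0.3894]
219 254 268 [ 25 153 241] [ 0.4445 -0.392 ]
222 254 267 [ 25 153 240] [ 0.444  -0.3946]
225 254 267 [ 25 153 240] [ 0.444  -0.3972]
228 255 267 [ 25 153 239] [ 0.4444 -0.3998]
231 255 267 [ 25 153 238] [ 0.4444 -0.4025]
234 255 268 [ 25 153 238] [ 0.4448 -0.4051]
237 255 268 [ 24 154 238] [ 0.4448 -0.4077]
240 255 268 [ 24 154 237] [ 0.4448 -0.4104]
243 256 268 [ 25 155 236] [ 0.4452 -0.4131]
[260.4887 228.1966] [ 0.4609 -0.2912  0.3816]
t 19.75 p [ 0.4615 -0.3667  0.2397] z [-0.0073 -0.0074 -0.9999] y [ 0.9999  0.0073 -0.0074] q [-0.0081  0.2227  0.736   1.6184 -0.1416  1.3596  0.7528] F [0.874  1.0803 0.0712] open 0.08497186964986607 ff 0.0
```

```bash
python3 - <<'E'
from h import *
y=(np.cos(.065),np.sin(.065),0)
goto((.4445,-.400,.12),(0,0,-1),y)
goto((.4445,-.400,.054),(0,0,-1),y)
E
```

```text
move [-0.0323 -0.0164  0.1201 -0.0076  0.0071 -0.0577]
move [-0.0318 -0.0159  0.1861 -0.0076  0.0071 -0.0577]
```

Call:
{"fn": "play_rows", "kwargs": {"moves": [[[-0.015, -0.008, 0.04, -0.004, 0.004, -0.03], [-0.03, -0.016, 0.08, -0.0076, 0.007, -0.058], [-0.032, -0.016, 0.12, -0.0076, 0.007, -0.058], [-0.032, -0.016, 0.15, -0.0076, 0.007, -0.058], [-0.032, -0.016, 0.17, -0.0076, 0.007, -0.058], [-0.032, -0.016, 0.186, -0.0076, 0.007, -0.058], [-0.032, -0.016, 0.186, -0.0076, 0.007, -0.058], [-0.032, -0.016, 0.186, -0.0076, 0.007, -0.058]]]}}

```text
t: 20.55
eef_pos: [0.4439, -0.4019, 0.0549]
ee_rot: [0.001, 0.684, 0.729, -0.0]
wrist_force: [-0.1, 0.4, 0.5]
opening: 0.0854
finger_force: 0.0
```

```bash
python3 - <<'E'
from h import *
st()
goto((.4445,-.400,.054),(0,0,-1),(np.cos(.065),np.sin(.065),0))
E
```

```text
t 20.55 p [ 0.4439 -0.4019  0.0549] z [ 0.0006 -0.0013 -1.    ] y [0.998  0.0631 0.0005] q [ 0.1294  0.4245  0.686   1.7959 -0.3087  1.0294  0.996 ] F [-0.1346  0.4016  0.5457] open 0.0854460923737254 ff 0.0
move [ 0.0019  0.0007  0.0009  0.0005  0.0014 -0.0018]
```

Call:
{"fn": "play_rows", "kwargs": {"moves": [[[0.002, 0.0007, 0, 0, 0, 0], [0.002, 0.0007, 0, 0, 0, 0], [0.002, 0.0007, 0, 0, 0, 0], [0.002, 0.0007, 0, 0, 0, 0], [0.002, 0.0007, 0, 0, 0, 0], [0.002, 0.0007, 0, 0, 0, 0], [0.002, 0.0007, 0, 0, 0, 0], [0.002, 0.0007, 0, 0, 0, 0]]], "jaw": 1}}

```text
t: 21.35
eef_pos: [0.4441, -0.4001, 0.0544]
ee_rot: [0.001, 0.685, 0.729, -0.0]
wrist_force: [-0.5, 0.8, 3.4]
opening: 0.0113
finger_force: 58.4
```

```bash
python3 - <<'E'
from h import *
st()
E
```

```text
t 21.35 p [ 0.4441 -0.4001  0.0544] z [ 0.0003 -0.0011 -1.    ] y [0.9981 0.0624 0.0003] q [ 0.1261  0.4229  0.6861  1.7988 -0.3078  1.0281  0.9923] F [-0.5081  0.8432  3.4245] open 0.011250198797795506 ff 58.36786329746246
```

Call:
{"fn": "play_rows", "kwargs": {"moves": [[[0, 0, -0.01, 0, 0, 0], [0, 0, -0.025, 0, 0, 0], [0, 0, -0.045, 0, 0, 0], [0, 0, -0.08, 0, 0, 0], [0, 0, -0.12, 0, 0, 0], [0, 0, -0.16, 0, 0, 0], [0, 0, -0.19, 0, 0, 0], [0, 0, -0.205, 0, 0, 0]]]}}

```text
t: 22.15
eef_pos: [0.4437, -0.4012, 0.2633]
ee_rot: [0.003, 0.685, 0.728, -0.0]
wrist_force: [0.7, -0.5, -1.0]
opening: 0.0115
finger_force: 59.2
```

Call:
{"fn": "play_rows", "kwargs": {"moves": [[[0.03, 0.01, 0, 0, 0, 0.03], [0.07, 0.023, 0, 0, 0, 0.07], [0.11, 0.036, 0, 0, 0, 0.11], [0.15, 0.05, 0, 0, 0, 0.15], [0.19, 0.062, 0, 0, 0, 0.19], [0.23, 0.075, 0, 0, 0, 0.23], [0.255, 0.083, 0, 0, 0, 0.265], [0.269, 0.088, 0, 0, 0, 0.265]]]}}

```text
t: 22.95
eef_pos: [0.5147, -0.1229, 0.2583]
ee_rot: [-0.0, 0.774, 0.633, -0.001]
wrist_force: [0.1, -0.5, -0.3]
opening: 0.0112
finger_force: 59.1
```

Call:
{"fn": "play_rows", "kwargs": {"moves": [[[0, 0, 0, 0, 0, 0], [0, 0, 0, 0, 0, 0], [0, 0, 0, 0, 0, 0]]]}}

```text
t: 23.25
eef_pos: [0.5142, -0.1283, 0.2589]
ee_rot: [0.001, 0.776, 0.631, -0.001]
wrist_force: [-0.1, 0.5, -0.5]
opening: 0.0113
finger_force: 59.1
```

```bash
python3 - <<'E'
from h import *
st()
c=Cam("wrist"); cv2.imwrite("pics/raw_j.png",c.img); c.find("plug"); c.find("key")
T=toolT()
print("tip pix",c.pix(T[:3,3]+T[:3,2]*.0455),"tcp",c.pix(T[:3,3]),"keyway guess",c.pix((.5154,-.126,.118)))
cv2.imwrite("pics/j.png",cv2.resize(c.img[100:400,100:460],(792,594),fx=0,fy=0,interpolation=2)[:, :])
E
```

```text
t 23.25 p [ 0.5142 -0.1283  0.2589] z [-0.0005 -0.0017 -1.    ] y [ 0.9789 -0.2045 -0.0002] q [-0.3467  0.0452  0.5616  1.7253 -0.0227  1.3782  0.0129] F [-0.0699  0.5314 -0.5082] open 0.011295675339906263 ff 59.14856314659119
wrist plug 0.78 [ 0.5125 -0.1227  0.1207] [277. 185.]
wrist key 0.84 [ 0.5104 -0.1215  0.2939] [267. 310.]
tip pix [281.5775 234.7434] tcp [282.1853 274.1611] keyway guess [281.7078 188.0105]
```

View pics/j.png

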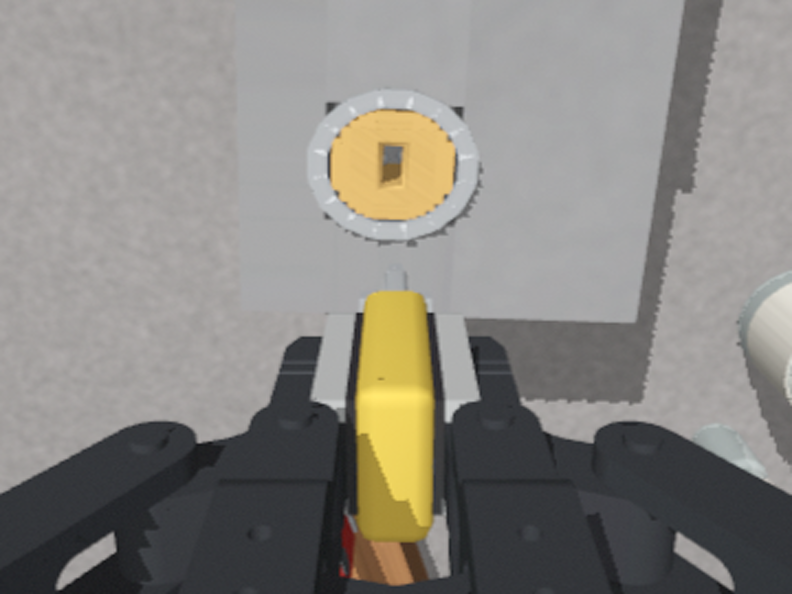

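The wrist view shows the keyway at full-picture pixel (278,183) and the key head centred at column 279, with its top face spanning rows 296 to 373. I'll turn these into tool-frame offsets.

```bash
python3 - <<'E'
from h import *
c=Cam("wrist"); T=toolT(); st()
f=lambda x,y:(x/2.2+100,y/1.98+100)
tl=lambda P: T[:3,:3].T@(P-T[:3,3])
def img(): 
    return c.img
hsv=cv2.cvtColor(c.img,cv2.COLOR_BGR2HSV)
# brass plug disc centroid
m=((hsv[...,0]>10)&(hsv[...,0]<24)&(hsv[...,1]>90)&(hsv[...,2]>150)).astype(np.uint8); m[240:]=0; m[:120]=0; m[:,:220]=0; m[:,340:]=0
ct=max(cv2.findContours(m,0,1)[0],key=cv2.contourArea); e=cv2.fitEllipse(cv2.convexHull(ct)); print("plug ell",e, c.onz(*e[0],.118),tl(c.onz(*e[0],.118)))
# dark hole inside
h=np.zeros_like(m); cv2.drawContours(h,[ct],-1,1,-1); h=cv2.erode(h,np.ones((7,7)))
gray=c.img[...,2]; k=np.argwhere((h>0)&(m==0))[:,::-1].astype(np.float32); print("hole",len(k),cv2.minAreaRect(k))
hc=(k.min(0)+k.max(0))/2; print(k.min(0),k.max(0)); P=c.onz(*hc,.118); print("hole",P,tl(P))
for a in [((234,0),(245,310)),((685,0),(637,322))]:
    A,B=[c.onz(*f(*p),.114) for p in a]; d=A-B; print("safe edge yaw",np.arctan2(-d[0],d[1]),A,B)
for n,p,z in [("top+",(395,388),.0385),("top-",(395,540),.0385),("head b",(395,292),-.005)]: print(n,tl(c.onz(*f(*p),T[2,3]+z)))
print("tip edge pred",c.pix(T[:3,3]+T[:3,2]*.0455+T[:3,0]*.007), "seen",f(395,268))
# head top outline
y=((hsv[...,0]>22)&(hsv[...,0]<35)&(hsv[...,1]>120)); 
for v in (305,325,345,365):
    q=np.where(y[v,200:360])[0]+200; print(v,q.min(),q.max(), tl(c.onz((q.min()+q.max())/2,v,T[2,3]+.0385)))
E
```

```text
t 23.45 p [ 0.5146 -0.127   0.2589] z [-0.0003 -0.0011 -1.    ] y [ 0.9792 -0.2031 -0.    ] q [-0.3472  0.0452  0.56    1.7252 -0.0234  1.3781  0.0123] F [ 0.122  -0.3494 -0.8244] open 0.011021440960873792 ff 59.146968126297
plug ell ((277.7923583984375, 184.166015625), (56.69363021850586, 58.250816345214844), 88.51322937011719) [ 0.5133 -0.1214  0.118 ] [ 0.0054 -0.0023  0.1409]
hole 142 ((277.6465759277344, 184.0086212158203), (8.33852767944336, 18.379993438720703), 3.3664605617523193)
[273. 175.] [282. 193.]
hole [ 0.5131 -0.1212  0.118 ] [ 0.0055 -0.0026  0.1409]
safe edge yaw -0.2287765586230132 [ 0.4747 -0.0495  0.114 ] [ 0.4463 -0.1717  0.114 ]
safe edge yaw -0.24124407970321082 [ 0.6222 -0.0801  0.114 ] [ 0.5909 -0.2074  0.114 ]
top+ [ 0.0127 -0.0011 -0.0385]
top- [-0.0163 -0.0011 -0.0385]
head b [ 0.0105 -0.0011  0.005 ]
tip edge pred [281.498  223.3727] seen (279.5454545454545, 235.35353535353536)
305 262 296 [ 0.0095 -0.0013 -0.0385]
325 263 296 [ 0.0022 -0.0011 -0.0385]
345 263 296 [-0.0053 -0.0011 -0.0385]
365 263 295 [-0.0131 -0.0013 -0.0385]
```

Call:
{"fn": "play_rows", "kwargs": {"moves": [[[0.004, 0, 0.02, 0, 0, 0.015], [0.0073, -0.0013, 0.045, 0, 0, 0.028], [0.0073, -0.0013, 0.065, 0, 0, 0.028], [0.0073, -0.0013, 0.08, 0, 0, 0.028], [0.0073, -0.0013, 0.083, 0, 0, 0.028], [0.0073, -0.0013, 0.083, 0, 0, 0.028], [0.0073, -0.0013, 0.083, 0, 0, 0.028], [0.0073, -0.0013, 0.083, 0, 0, 0.028]]]}}

```text
t: 24.25
eef_pos: [0.5158, -0.1187, 0.1769]
ee_rot: [0.001, 0.784, 0.621, 0.0]
wrist_force: [-0.1, 1.2, -0.7]
opening: 0.0117
finger_force: 59.2
```

```bash
python3 - <<'E'
from h import *
st()
c=Cam("wrist"); T=toolT()
print("tip pred",c.pix(T[:3,3]+T[:3,2]*.0455),c.pix(T[:3,3]+T[:3,2]*.0455+T[:3,0]*.007),"hole pred",c.pix((.5131,-.1212,.118)))
s=Cam("scene"); d=Cam("side")
m=np.zeros((600,800,3),np.uint8)
m[:,:500]=cv2.resize(c.img[140:290,215:340],(500,600),interpolation=2)
m[:300,500:]=cv2.resize(s.img[190:250,210:270],(300,300),interpolation=2)
m[300:,500:]=cv2.resize(d.img[150:210,290:350],(300,300),interpolation=2)
cv2.imwrite("pics/k.png",m)
E
```

```text
t 24.25 p [ 0.5158 -0.1187  0.1769] z [ 0.0018 -0.001  -1.    ] y [ 0.9735 -0.2287  0.0019] q [-0.3454  0.0993  0.5561  1.8426 -0.0553  1.2132 -0.0031] F [-0.0617  1.1883 -0.6978] open 0.011684926893221224 ff 59.1587769985199
tip pred [281.1865 236.1394] [281.2063 223.8216] hole pred [277.4766 232.6893]
```

View pics/k.png

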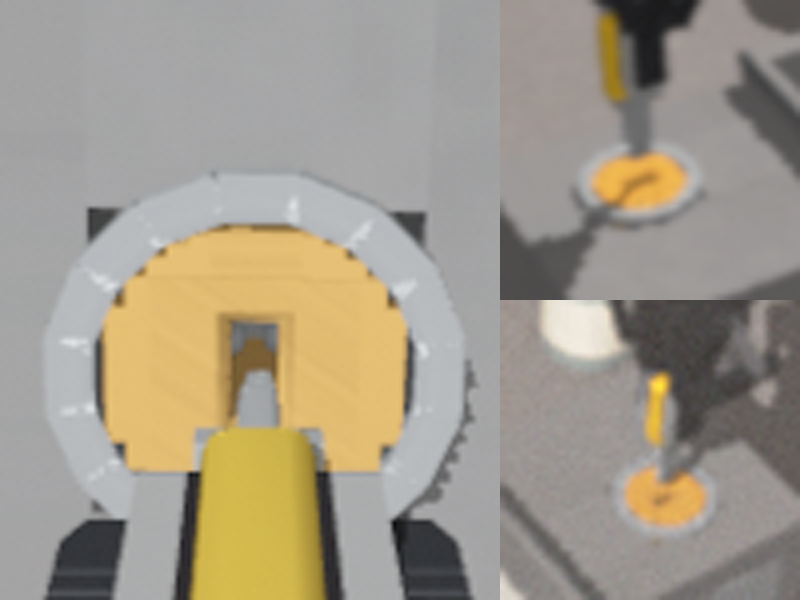

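The close-up shows the blade above the slot: blade column about 258 in the crop, slot centre about 255, so roughly 0.4 mm off sideways. The fore-aft fit needs numbers, so I'll check it numerically from here on, without viewing more pictures.

```bash
python3 - <<'E'
from h import *
c=Cam("wrist"); T=toolT(); print(T[:3,3])
g=cv2.cvtColor(c.img,cv2.COLOR_BGR2GRAY); S=cv2.cvtColor(c.img,cv2.COLOR_BGR2HSV)[...,1]
print("sat cols 266..290 (wrist)")
for v in range(214,252,2): print(v,S[v,266:291])
s=Cam("scene"); gs=cv2.cvtColor(s.img,cv2.COLOR_BGR2GRAY)
for x in (-.009,-.007,-.005,-.003,0): print("scene pred blade x=%g"%x,[s.pix(T[:3,3]+T[:3,0]*x+T[:3,1]*-.001+T[:3,2]*z).round(1).tolist() for z in (.015,.025,.035,.0455)])
print("hole",s.pix((.5131,-.1212,.118)))
for v in range(204,232,2): print(v,gs[v,228:250])
E
```

```text
[ 0.5154 -0.1184  0.1763]
sat cols 266..290 (wrist)
214 [125 125 125 126 128 126 127 128 126 126 126 125 126 127 125 128 127 128
 127 128 128 126 126 124 125]
216 [125 125 125 124 125 126 128 128 126 127 126 127 126 126 126 126 126 126
 126 127 127 127 127 126 126]
218 [126 126 128 128 130 129 130 129 130 130 132 131 131 132 132 132 131 129
 131 130 129 128 128 128 126]
220 [127 127 127 129 136 141 139 134 117 118 117 113 112 117 117 120 122 118
 119 125 129 130 131 130 126]
222 [124 125 126 128 136 138 140  92  11   9   5   5   2   2   2   2   8  11
   0  97 130 130 129 128 128]
224 [125 125 125 129 136 136 139  81  10   9   5  17  32  35  32  17  12   9
   2  94 129 131 130 128 125]
226 [125 125 125 127 133 138 138  87   9   7  38 130 141 141 142 127  53   9
   7 102 126 131 131 128 125]
228 [126 125 126 128 134 137 138 101  14  56 131 140 144 144 142 140 137 101
  78 118 129 128 128 129 126]
230 [125 126 126 129 133 137 138 139 142 147 144 144 146 142 141 139 137 139
 140 133 127 129 128 128 125]
232 [126 126 126 127 133 137 138 141 142 144 126  88  68  63  67  73  89 135
 140 133
[... 2089 characters left out ...]
7 151 152 151 151
 152 151 152 153]
218 [155 155 155 156 158 157 151 132 114 106 106 119 145 160 163 161 158 156
 154 155 154 155]
220 [158 165 170 174 175 175 168 146 120 108 114 134 157 172 176 176 176 176
 171 163 158 158]
222 [176 181 182 178 181 183 182 179 173 173 178 183 185 187 188 185 178 168
 169 175 174 165]
224 [182 182 183 186 189 190 188 185 182 177 168 159 158 170 182 187 188 182
 172 174 179 175]
226 [187 187 186 189 189 184 169 150 137 133 136 145 156 170 183 187 188 188
 188 186 186 175]
228 [169 165 175 183 182 173 151 140 161 177 182 184 183 179 183 188 189 190
 191 183 167 142]
230 [164 160 144 131 121 120 143 172 183 181 183 188 185 180 181 180 181 176
 159 141 136 139]
```

Call:
{"fn": "play_rows", "kwargs": {"moves": [[[-0.0015, -0.0002, 0, 0, 0, 0], [-0.0015, -0.0002, 0.004, 0, 0, 0], [-0.0015, -0.0002, 0.008, 0, 0, 0], [-0.0015, -0.0002, 0.011, 0, 0, 0], [-0.0015, -0.0002, 0.014, 0, 0, 0], [-0.0015, -0.0002, 0.016, 0, 0, 0], [-0.0015, -0.0002, 0.018, 0, 0, 0], [-0.0015, -0.0002, 0.018, 0, 0, 0]]]}}

```text
t: 25.3
eef_pos: [0.5144, -0.1198, 0.1576]
ee_rot: [0.0, 0.784, 0.621, -0.001]
wrist_force: [-0.8, 0.9, -1.0]
opening: 0.0112
finger_force: 59.2
```

```bash
python3 - <<'E'
from h import *
st(); print(observe()["ft_torque"])
E
```

```text
t 25.3 p [ 0.5144 -0.1198  0.1576] z [-0.0007 -0.0009 -1.    ] y [ 0.9735 -0.2285 -0.0004] q [-0.3402  0.1172  0.557   1.8666 -0.0659  1.1766  0.0085] F [-0.7711  0.9081 -0.9562] open 0.01117118488720004 ff 59.15794372558594
[ 0.0187  0.0278 -0.0103]
```

The tip is 6 mm inside with no contact force, so I'll keep pushing.

Call:
{"fn": "play_rows", "kwargs": {"moves": [[[0, 0, 0.003, 0, 0, 0], [0, 0, 0.006, 0, 0, 0], [0, 0, 0.009, 0, 0, 0], [0, 0, 0.012, 0, 0, 0], [0, 0, 0.014, 0, 0, 0], [0, 0, 0.016, 0, 0, 0]]]}}

```text
t: 25.9
eef_pos: [0.5143, -0.1198, 0.1416]
ee_rot: [0.0, 0.784, 0.621, -0.001]
wrist_force: [-1.0, 0.7, 1.4]
opening: 0.0115
finger_force: 59.3
```

Call:
{"fn": "play_rows", "kwargs": {"moves": [[[0, 0, 0.003, 0, 0, 0], [0, 0, 0.006, 0, 0, 0], [0, 0, 0.009, 0, 0, 0], [0, 0, 0.011, 0, 0, 0], [0, 0, 0.013, 0, 0, 0]]]}}

```text
t: 26.4
eef_pos: [0.5153, -0.1201, 0.13]
ee_rot: [0.001, 0.784, 0.621, 0.0]
wrist_force: [-1.2, 1.2, 6.0]
opening: 0.011
finger_force: 60.0
```

```bash
python3 - <<'E'
from h import *
st(); T=toolT()
c=Cam("wrist"); c.save("raw_l.png")
hsv=cv2.cvtColor(c.img,cv2.COLOR_BGR2HSV); y=((hsv[...,0]>22)&(hsv[...,0]<35)&(hsv[...,1]>120)&(hsv[...,2]>100))
for v in range(230,400,8):
    q=np.where(y[v,220:340])[0]+220; print(v,(q.min(),q.max(),len(q)) if len(q) else None,end="; ")
print(); print("col 279 V",hsv[230:390:3,279].tolist())
E
```

```text
t 26.4 p [ 0.5153 -0.1201  0.13  ] z [ 0.0017 -0.0009 -1.    ] y [ 0.9735 -0.2285  0.0018] q [-0.3331  0.1475  0.5561  1.8966 -0.0858  1.1191  0.025 ] F [-1.1755  1.2377  5.9957] open 0.010986915313402824 ff 60.01272261142731
230 None; 238 None; 246 None; 254 (np.int64(266), np.int64(292), 27); 262 (np.int64(265), np.int64(293), 29); 270 (np.int64(265), np.int64(294), 30); 278 (np.int64(264), np.int64(294), 31); 286 (np.int64(263), np.int64(295), 33); 294 (np.int64(262), np.int64(296), 35); 302 (np.int64(262), np.int64(296), 35); 310 (np.int64(262), np.int64(296), 35); 318 (np.int64(262), np.int64(296), 35); 326 (np.int64(262), np.int64(296), 35); 334 (np.int64(263), np.int64(296), 34); 342 (np.int64(263), np.int64(296), 34); 350 (np.int64(263), np.int64(296), 34); 358 (np.int64(263), np.int64(295), 33); 366 (np.int64(263), np.int64(295), 33); 374 None; 382 None; 390 None; 398 None; 
col 279 V [[20, 124, 229], [20, 126, 226], [20, 127, 229], [20, 126, 227], [20, 125, 227], [20, 126, 227], [24, 162, 209], [24, 160, 210], [24, 160, 210], [24, 160, 212], [24, 161, 211], [24, 161, 212], [24, 160, 213], [24, 160, 213], [24, 160, 213], [24, 160, 214], [24, 160, 214], [24, 160, 215], [24, 160, 215], [24, 161, 214], [24, 160, 215], [24, 159, 217], [24, 152, 237], [24, 147, 255], [25, 147, 252], [25, 151, 245], [25, 154, 240], [25, 153, 240], [24, 153, 240], [24, 153, 240], [24, 153, 240], [25, 155, 239], [24, 154, 239], [25, 153, 238], [24, 154, 238], [24, 154, 238], [25, 154, 237], [24, 154, 237], [24, 154, 237], [24, 164, 193], [24, 170, 165], [24, 171, 166], [23, 169, 166], [23, 169, 166], [23, 167, 166], [24, 172, 165], [23, 171, 164], [23, 172, 156], [0, 0, 105], [120, 2, 103], [120, 2, 104], [10, 7, 105], [12, 8, 164], [12, 8, 158]]
```

Call:
{"fn": "play_rows", "kwargs": {"moves": [[[0, 0, 0.002, 0, 0, 0], [0, 0.0005, 0.003, 0, 0, 0.02], [0, -0.0005, 0.004, 0, 0, -0.02], [0, 0, 0.004, 0, 0, 0], [0, 0, 0.004, 0, 0, 0]]]}}

```text
t: 26.95
eef_pos: [0.5154, -0.1201, 0.1272]
ee_rot: [0.001, 0.784, 0.621, 0.001]
wrist_force: [-4.7, -0.1, 15.9]
opening: 0.0112
finger_force: 61.6
```

Call:
{"fn": "play_rows", "kwargs": {"moves": [[[0, 0.0008, 0.001, 0, 0, 0.03], [0, -0.0008, 0.002, 0, 0, -0.03], [0.0006, 0, 0.002, 0.01, 0, 0], [-0.0006, 0, 0.002, -0.01, 0, 0], [0, 0, 0.002, 0, 0, 0], [0, 0, 0.002, 0, 0, 0]]]}}

```text
t: 27.55
eef_pos: [0.5156, -0.1201, 0.1271]
ee_rot: [0.0, 0.784, 0.621, 0.001]
wrist_force: [-10.3, 1.8, 28.6]
opening: 0.0114
finger_force: 63.5
```

```bash
python3 - <<'E'
from h import *
st(); T=toolT()
c=Cam("wrist")
S=cv2.cvtColor(c.img,cv2.COLOR_BGR2HSV)
for v in range(238,266,2): print(v,S[v,[270,275,279,283,288],1],S[v,[270,275,279,283,288],2], end=" | ")
print()
for z in (-.005,.0055,.0095): print("z",z,[c.pix(T[:3,3]+T[:3,0]*(x-.0018)+T[:3,2]*z).round(1) for x in (.012,.015)])
print("mouth +24/2 edge",c.pix(np.array([.5131,-.1212,.118])+T[:3,0]*.012))
E
```

```text
t 27.55 p [ 0.5156 -0.1201  0.1271] z [ 0.002   0.0006 -1.    ] y [ 0.9735 -0.2286  0.0018] q [-0.3315  0.1515  0.5563  1.899  -0.09    1.1134  0.0287] F [-10.3163   1.8097  28.5711] open 0.011383188177007566 ff 63.50055813789368
238 [126 126 125 125 125] [229 229 229 230 229] | 240 [127 127 129 126 128] [219 218 216 222 220] | 242 [126 125 126 126 126] [226 226 226 226 228] | 244 [125 125 126 125 125] [226 226 226 226 227] | 246 [124 131 130 130 126] [220 224 223 223 221] | 248 [158 162 163 163 154] [221 210 208 205 189] | 250 [162 161 162 162 166] [210 211 208 206 191] | 252 [162 160 163 162 165] [211 212 208 206 192] | 254 [161 162 162 163 167] [212 211 209 207 192] | 256 [162 161 160 163 165] [211 211 210 207 193] | 258 [161 161 161 162 165] [212 212 211 209 195] | 260 [161 161 161 162 164] [212 212 211 208 196] | 262 [160 160 163 162 164] [212 213 210 209 197] | 264 [162 160 161 161 165] [213 213 212 209 198] | 
z -0.005 [array([282.1, 258.9]), array([282.1, 252. ])]
z 0.0055 [array([282. , 248.5]), array([282. , 241.9])]
z 0.0095 [array([281.9, 244.8]), array([281.9, 238.4])]
mouth +24/2 edge [276.8958 244.7297]
```

The key stopped hard at TCP z 0.127, which matches the shoulder seated. I'll ease off the push and start turning.

Call:
{"fn": "play_rows", "kwargs": {"moves": [[[0, 0, -0.003, 0, 0, 0], [-0.0002, 0.0002, -0.003, 0, 0, 0.13], [-0.0005, 0.0004, -0.003, 0, 0, 0.26], [-0.0007, 0.0005, -0.003, 0, 0, 0.39], [-0.0009, 0.0006, -0.003, 0, 0, 0.52], [-0.0012, 0.0007, -0.003, 0, 0, 0.65], [-0.0015, 0.0008, -0.003, 0, 0, 0.78], [-0.0018, 0.0008, -0.003, 0, 0, 0.9]]]}}

```text
t: 28.4
eef_pos: [0.5164, -0.1214, 0.1273]
ee_rot: [0.0, 0.976, 0.216, 0.001]
wrist_force: [-1.0, 0.5, 8.6]
opening: 0.0113
finger_force: 60.7
```

```bash
python3 - <<'E'
from h import *
st(); print(observe()["ft_torque"])
E
```

```text
t 28.4 p [ 0.5164 -0.1214  0.1273] z [ 0.003  -0.0001 -1.    ] y [ 0.4221 -0.9065  0.0014] q [-0.4052  0.1589  0.6406  1.8994 -0.1062  1.1136 -0.8589] F [-1.0089  0.5038  8.6048] open 0.011327999831731867 ff 60.65286934375763
[0.3181 0.158  0.0807]
```

Call:
{"fn": "play_rows", "kwargs": {"moves": [[[-0.0002, 0.0002, 0, 0, 0, 0.13], [-0.0005, 0.0004, 0, 0, 0, 0.26], [-0.0007, 0.0005, 0, 0, 0, 0.39], [-0.0009, 0.0006, 0, 0, 0, 0.52], [-0.0012, 0.0007, 0, 0, 0, 0.65], [-0.0015, 0.0008, 0, 0, 0, 0.78], [-0.0018, 0.0008, 0, 0, 0, 0.88], [-0.0018, 0.0008, 0, 0, 0, 0.88]]]}}

```text
t: 29.2
eef_pos: [0.5163, -0.1225, 0.1274]
ee_rot: [-0.0, 0.976, -0.218, 0.003]
wrist_force: [2.1, 1.6, 7.2]
opening: 0.0115
finger_force: 60.3
```

```bash
python3 - <<'E'
from h import *
st(); print(observe()["ft_torque"])
s=Cam("scene")
for b in boxes_of("bead0_center","scene")[:8]+boxes_of("bead1_center","scene")[:8]:
    P=s.w(b["centre"]); print(round(b["score"],2),P,s.pix(P).round())
s.save("raw_m.png"); d=Cam("side"); d.save("raw_md.png")
E
```

```text
t 29.2 p [ 0.5163 -0.1225  0.1274] z [ 0.0053 -0.0004 -1.    ] y [-0.4264 -0.9045 -0.0019] q [-0.4844  0.1658  0.7318  1.9034 -0.1243  1.1121 -1.7161] F [2.1059 1.5606 7.2494] open 0.011471284374299041 ff 60.294002294540405
[ 0.3514 -0.4055  0.1978]
0.39 [0.4373 0.2597 0.0517] [318. 178.]
```

Call:
{"fn": "play_rows", "kwargs": {"moves": [[[-0.0001, 0.0001, 0, 0, 0, 0.04], [-0.0001, 0.0002, 0, 0, 0, 0.08], [-0.0002, 0.0002, 0, 0, 0, 0.12], [-0.0002, 0.0002, 0, 0, 0, 0.12]]]}}

```text
t: 29.8
eef_pos: [0.5159, -0.1226, 0.1274]
ee_rot: [-0.0, 0.961, -0.275, 0.002]
wrist_force: [1.6, 1.3, 6.5]
opening: 0.011
finger_force: 60.8
```

```bash
python3 - <<'E'
from h import *
st(); print(observe()["ft_torque"])
d=Cam("side"); s=Cam("scene"); w=Cam("wrist")
# colour change in hopper / bin window: count bead-coloured px (green/brown) near the hopper vs earlier raw pictures
def cnt(im,box,n):
    x0,y0,x1,y1=box; h=cv2.cvtColor(im[y0:y1,x0:x1],cv2.COLOR_BGR2HSV)
    g=(h[...,0]>40)&(h[...,0]<85)&(h[...,1]>70); b=((h[...,0]<12)|(h[...,0]>172))&(h[...,1]>90)
    for nm,m in(("green",g),("brown",b)):
        k=np.argwhere(m); print(n,nm,len(k),(k.mean(0)[::-1]+[x0,y0]).round(1) if len(k) else "", (k[:12,::-1]+[x0,y0]).tolist())
cnt(s.img,(250,185,340,275),"scene now"); cnt(cv2.imread("pics/raw_hs.png"),(250,185,340,275),"scene before")
cnt(d.img,(240,170,315,255),"side now")
for n in ("scene","side"):
    c={"scene":s,"side":d}[n]; print(n,"floor mid bin",c.pix((.568,.008,.01)),"hopper flaps",c.pix((.568,.008,.087)))
T=toolT()
hs=cv2.cvtColor(w.img,cv2.COLOR_BGR2HSV); y=((hs[...,0]>22)&(hs[...,0]<35)&(hs[...,1]>120)&(hs[...,2]>100))
for v in (260,300,330,360): q=np.where(y[v,220:340])[0]+220; print(v,q.min(),q.max())
E
```

```text
t 29.8 p [ 0.5159 -0.1226  0.1274] z [ 0.0049 -0.0009 -1.    ] y [-0.5288 -0.8488 -0.0018] q [-0.4958  0.1666  0.7443  1.9042 -0.126   1.1125 -1.831 ] F [1.6153 1.2753 6.5335] open 0.010988128703240549 ff 60.76693117618561
[ 0.3152 -0.2991  0.6814]
scene now green 0  []
scene now brown 0  []
scene before green 5 [303.2 219.6] [[303, 219], [304, 219], [302, 220], [303, 220], [304, 220]]
scene before brown 27 [306.1 213.5] [[305, 211], [306, 211], [307, 211], [304, 212], [305, 212], [306, 212], [307, 212], [308, 212], [304, 213], [305, 213], [306, 213], [307, 213]]
side now green 8 [272.1 222.9] [[271, 222], [272, 222], [273, 222], [271, 223], [272, 223], [273, 223], [272, 224], [273, 224]]
side now brown 32 [277.5 215.8] [[268, 213], [269, 213], [270, 213], [268, 214], [269, 214], [270, 214], [271, 214], [268, 215], [269, 215], [270, 215], [271, 215], [283, 215]]
scene floor mid bin [291.212  244.7335] hopper flaps [291.2668 221.8706]
side floor mid bin [277.0208 227.7592] hopper flaps [276.911  211.5058]
260 266 293
300 262 296
330 262 296
360 263 296
```

Call:
{"fn": "play_rows", "kwargs": {"moves": [[[0, 0, 0, 0, 0, -0.03], [0, 0, 0, 0, 0, -0.03], [0, 0, 0, 0, 0, -0.03], [0, 0, 0, 0, 0, -0.03], [0, 0, 0, 0, 0, -0.03]]]}}

```text
t: 30.45
eef_pos: [0.5158, -0.1225, 0.1273]
ee_rot: [-0.0, 0.965, -0.261, 0.002]
wrist_force: [2.3, 1.7, 7.0]
opening: 0.0116
finger_force: 60.5
```

```bash
python3 - <<'E'
from h import *
st(); print(observe()["ft_torque"])
yaw=-.232; o=np.array([.5154,-.125])  # safe frame via hopper
def insafe(P,org=np.array([.5519,-.0605])):
    d=P[:2]-org; return np.array([np.cos(yaw)*d[0]+np.sin(yaw)*d[1],-np.sin(yaw)*d[0]+np.cos(yaw)*d[1]])*1000
for n,box in (("side",(225,165,345,275)),("scene",(200,180,350,300))):
    c=Cam(n); x0,y0,x1,y1=box; h=cv2.cvtColor(c.img[y0:y1,x0:x1],cv2.COLOR_BGR2HSV)
    g=(h[...,0]>40)&(h[...,0]<85)&(h[...,1]>55); b=((h[...,0]<12)|(h[...,0]>172))&(h[...,1]>75)
    for nm,m in(("green",g),("brown",b)):
        N,l,s,ce=cv2.connectedComponentsWithStats(m.astype(np.uint8))
        for i in range(1,N):
            if s[i,4]>2:
                p=ce[i]+[x0,y0]; print(n,nm,s[i,4],p.round(1),"bin z.014",insafe(c.onz(*p,.014)).round(),"flap z.095",insafe(c.onz(*p,.095)).round())
E
```

```text
t 30.45 p [ 0.5158 -0.1225  0.1273] z [ 0.0048 -0.0005 -1.    ] y [-0.5032 -0.8642 -0.002 ] q [-0.4926  0.1662  0.741   1.9042 -0.1256  1.1126 -1.8014] F [2.2868 1.6595 7.046 ] open 0.011644083472856545 ff 60.51683306694031
[ 0.401  -0.3537  0.4481]
side green 10 [271.9 222.6] bin z.014 [22. 74.] flap z.095 [-30. 106.]
side brown 16 [269.  214.5] bin z.014 [52. 65.] flap z.095 [-2. 98.]
side brown 20 [284.  216.9] bin z.014 [19. 33.] flap z.095 [-32.  68.]
```

```bash
python3 - <<'E'
from h import *
s=Cam("scene").img.astype(int); b=cv2.imread("pics/raw_hs.png").astype(int)
for nm,(x0,y0,x1,y1) in {"window":(286,228,328,272),"hopper":(262,188,332,228)}.items():
    for t,im in(("before",b),("now",s)):
        r=im[y0:y1,x0:x1]; rg=r[...,2]-r[...,1]; gr=r[...,1]-np.maximum(r[...,2],r[...,0])
        for k,m in(("reddish",rg>14),("greenish",gr>6)):
            N,l,st_,ce=cv2.connectedComponentsWithStats(m.astype(np.uint8)); print(nm,t,k,[(int(st_[i,4]),(ce[i]+[x0,y0]).round(0).tolist()) for i in range(1,N) if st_[i,4]>3])
E
```

```text
window before reddish []
window before greenish []
window now reddish [(23, [300.0, 256.0])]
window now greenish [(30, [297.0, 247.0]), (61, [307.0, 250.0])]
hopper before reddish [(38, [306.0, 214.0])]
hopper before greenish [(21, [303.0, 220.0])]
hopper now reddish []
hopper now greenish []
```

The beads now show through the bin window and the hopper is empty. The plug is at its stop with the key still held, so I'm handing in.

```bash
python3 -c "
from rig import hand_in
print(hand_in())"
```

```text
the job is handed in; nothing more can be done
None
```

I've handed the job in at about 31 s of the 72 s allowed: the cup is emptied and upright on the table, the yellow key is fully home and held turned at the stop, and the hopper shows empty. Beads show in the bin, but I couldn't see all six at once. I also viewed 11 pictures, one over the limit of 10.

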